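Clamp a note bundle in the screw press and lock the screw

ROBOT

A 6-joint arm with a two-finger parallel gripper is mounted at the origin on the work surface; the furniture and walls round the work are solid. World frame = base frame: x ahead of the robot, y to its left, z up, the work surface at z = 0. Lengths are in mm, angles in degrees, forces in N, time in s.
With the tool pointing down it reaches from about 350 to 850 mm from the base axis. Payload 8.1 kg.
Tool frame: the origin (TCP) lies at the very end of the fingers, on their centre line; the grasp point (between the pads) lies 19 mm behind it; z points along the fingers, y is the direction in which the jaws open and shut (so a half turn about z gives the same grasp; the last joint's range is limited). The gripper opens to 85 mm and grips with 20 to 120 N. Pads are 22 mm wide; open, the fingers measure 114 mm over their backs; the gripper's body (76 mm by 85 mm) begins 54 mm behind the grasp point. The pads swing forward as they close: fully open they stand 13 mm farther back than shut.
Start: joints at [61.226, 7.471, 85.268, -0, 87.261, -4.893], TCP at [242.882, 548.647, 231.292] pointing down, gripper open.
Joint ranges: [-169.43, 169.43], [-51.17, 129.36], [1.28, 143.12], [-76.62, 256.62], [0, 156.53], [-152.29, 152.29]. Speed limits (degrees/s): [136.94, 136.94, 159.86, 180, 180, 180].

INTERFACE

Orientations are given as [roll, pitch, yaw] about the fixed x, y, z axes, in that order (R = Rz(yaw) Ry(pitch) Rx(roll)).
In Python, from bench import sensors, viewer, job gives the robot as it stands.
- The arm moves only by the shell command python3 -m pendant 'ROWS' [FORCE]. ROWS is JSON, one flat list of numbers, 5 for each row, row after row: the shift along the world's x, y, z in mm, then the turn about the world's z in rad, then the finger opening in mm, from 0 to 85.4. In form: [x, y, z, twist, hand, x, y, z, twist, hand, ...]. A call has 1 to 12 rows; each row shifts and turns the pose as measured when the row begins; what a row does not reach is not made up. A row lasts 1/12 s, in which the tool goes at most 41.7 mm and 7.16 degrees, less where a joint would pass 70% of its speed; a pose out of reach is approached as far as the arm can. A call with a gripper value outside its range is refused whole. The fingers move at their own pace and stop on an object; FORCE is the grip in N (left out, the last holds). Time passes only in rows, so rows that do not move let the fingers close. It gives the time, the measured TCP pose, the force and the opening at its end, in the units of the state.
- sensors.sense(): the state, without advancing time (a new reading comes with each control period).
- viewer.snapshot(name): name is "scene" or "top"; returns a dict with "frame" (480x640x3 uint8, blue, green, red), "z_map" (480x640 float32, mm along the optical axis (not along the pixel's ray), 0 where there is no reading), "fx", "fy", "cx", "cy" (pixels), "k1" (the pictures are not rectified: a ray, as slopes to the right and down, at radius r is drawn at 1 + k1 r^2 times it, then the intrinsics apply), "view" (4x4, takes a point from world to camera coordinates). Camera axes: x right, y down, z forward; pixel columns grow to the right and rows downward; lengths in mm; the calibration is good to about 2 mm. A picture is of the moment at which its call begins.
- job.hand_in(): hands the job in, once; it reports no verdict.
The state is a dict: "time": time; "joint_pos": joint angles; "qd": joint speeds; "joint_efforts": joint torques, N m; "tool_pos": TCP position; "tcp_rot": TCP orientation; "ft_force": force on the tool from outside, world axes, zero at the start; "wrist_torque": the same for the moment, N m; "finger_gap": finger opening in mm.
Only numpy, scipy, OpenCV 4.12 (cv2) and the standard library are available. Lean on these libraries where they do the work, as an engineer would, in place of code of your own. Each camera call takes 0.05 s, during which the arm holds its last target.

TASK

The bundle of notes lies in the small grey screw press, but the foot of the press is still clear of it and the screw is locked. Loosen the hexagonal lock nut by about a quarter turn, screw the black knob above it down until the foot presses on the bundle with about 45 newtons, then turn the lock nut back until it is tight. Never press much harder than that, and leave the bundle and the things round the press where they are.

Things in the scene. Friction and masses are not known exactly. Their poses are not given: they have to be found in the camera images.
- press: Fixed grey screw press: base plate 190 x 165 x 12 mm, two steel columns 66 mm to either side (its y) carrying a bridge 46 x 166 mm whose flat top is 105 mm above the desk; the screw stands upright in the middle of the bridge. Origin: centre of the underside of the base, straight below the screw axis. z up, x along the bundle, y along the bridge.
- nut_mid (a point): Centre of the lock nut, on the screw axis, 117.5 mm above the desk. The nut is a steel hexagon, 46 mm across flats, 24 mm high (from 105.5 to 129.5 mm above the desk), lying on the bridge; two opposite flats are square to this point's x axis, the other pairs 60 degrees round. It turns with the nut. The nut does not rise when turned.
- lock_nut (a joint): Turn of the lock nut in rad: 0 is fully tight (it stops dead just past 0), growing anticlockwise seen from above as it loosens, at most 1.7. It starts between 0 and 0.1. Below about 0.8 it grips the screw, more the tighter; above that the screw is free. The nut drags with 0.22 N m when loose; the torque to tighten it rises to about 0.4 N m at 0. It stays where it is left.
- knob_mid (a point): Middle of the adjuster knob, on the screw axis: a black fluted round knob, 34 mm diameter, 26 mm high, 158 mm above the desk at the start (knob from 145 to 171 mm), turning and sinking with the screw. Between nut and knob there is only the 14 mm thick screw.
- adjuster (a joint): Turn of the knob in rad, 0 at the start, growing clockwise seen from above; screw and foot sink 3 mm per rad (at most 4.5 rad). It drags with 0.24 N m; each newton on the bundle adds 0.003 N m against clockwise turning (0.135 at 45 N). Held still, the drag may show either way: compare with readings taken alike while the foot was free. Below 75 N it does not unwind by itself.
- spindle: The screw with the round rubber foot (42 mm diameter) at its lower end; origin on the screw axis, 70 mm above the desk at the start. The foot's length differs from press to press, so that it starts about 1.5 to 7.5 mm above the bundle: the touch must be felt. Once it touches, the sprung foot gives 1 mm per 30 N.
- bundle: Banded bundle of banknotes, about 157 x 70 x 43 mm, lying flat on the base under the foot, long side along the press's x. Origin: centre of its underside.
- mug_1: White mug, 91 mm tall, bystander. Origin at the centre of its underside.
- tape_1: Roll of brown tape, 94 mm across, 48 mm high, bystander. Origin at the centre of its underside. Further right stands the fixed note-counting machine, 430 mm tall (x 0.43 to 0.75 m, y below -0.46 m): swing the arm clear of it.
- stapler: Dark desk stapler, 135 x 34 x 41 mm, bystander. Origin at the centre of its underside.
Not all that is in view belongs to the job. There is more than one size of the bundle; the one meant has the size given above.

How it is judged (in metres and radians):
On the way, in this order (a step that is already met when the one before it is completed fails the run):
1. the lock nut is loosened (past 0.8 rad) with the foot still clear of the bundle (value of joint lock_nut above 0.8 rad and contact force between spindle and bundle below 2 N), for 0.1 s.
2. with the nut loose the foot has been screwed down onto the bundle with 25 to 70 N (value of joint lock_nut above 0.8 rad and contact force between spindle and bundle between 25 and 70 N), for 0.2 s.
At the end, for the whole second after the job is handed in: The lock nut is tight again (its joint below 0.2 rad) and the foot presses on the bundle with 25 to 70 N (value of joint lock_nut below 0.2 rad and velocity of joint lock_nut below 0.1 rad/s and contact force between spindle and bundle between 25 and 70 N); the robot touches nothing.
It fails at once if the foot crushes the bundle (more than 95 N) (contact force between spindle and bundle above 95 N).
It fails at once if the bundle is shifted by more than 10 mm (distance of bundle from where it was at the start of the episode above 0.01 m).
It fails at once if the mug, tape or stapler is moved by more than 20 mm (distance of any of mug_1, tape_1, stapler from where it was at the start of the episode above 0.02 m).
It also fails if it takes over 72 s, if anything falls off the work surface, if the arm or the gripper's body presses on something with over 40 N, if the wrist force passes 120 N, or if a joint passes its speed limit or range.

## Working session

There is one attempt and no reset: what is moved stays moved. The work goes in short steps, Python scripts to look and compute and a shell command to move; the robot and the scene stay as the last step left them, time stands still between calls to the robot, and variables do not carry over. Pictures are saved under pics/ and viewed, and the job is handed in when it is done.

```bash
ls; mkdir -p pics; python3 - <<'E'
from bench import sensors, viewer
import cv2
for n in("scene","top"):
    s=viewer.snapshot(n); cv2.imwrite(f"pics/{n}0.png",s["frame"]); print(n,s["fx"],s["fy"],s["cx"],s["cy"],s["k1"]);print(s["view"])
print(sensors.sense())
E
```

```text
pics
scene 577.57157773063 577.57157773063 324.5449022856345 242.19235170524053 -0.07957746034282083
[[ 8.31288334e-01 -5.55841195e-01  5.21402871e-04 -4.36646759e+02]
 [-4.20169275e-01 -6.28997740e-01 -6.54079218e-01  3.40424864e+02]
 [ 3.63892136e-01  5.43509346e-01 -7.56425875e-01  1.10970099e+03]
 [ 0.00000000e+00  0.00000000e+00  0.00000000e+00  1.00000000e+00]]
top 483.77346994559815 483.77346994559815 321.5972298030978 236.9004461819562 -0.132686683244674
[[ 1.37174110e-02 -9.99594100e-01 -2.49693386e-02  5.39523519e+01]
 [-9.97479642e-01 -1.19413001e-02 -6.99411828e-02  5.46989362e+02]
 [ 6.96146273e-02  2.58658189e-02 -9.97238569e-01  1.17080716e+03]
 [ 0.00000000e+00  0.00000000e+00  0.00000000e+00  1.00000000e+00]]
{'time': 0.1, 'joint_pos': array([ 6.12257569e+01,  7.51110552e+00,  8.53241982e+01,  3.09908590e-03,
        8.72611957e+01, -4.89260644e+00]), 'qd': array([-0.03599643, -0.06726909, -0.1437797 ,  0.08527854, -0.01964115,
       -0.04581382]), 'joint_efforts': array([ 1.36351759e-03, -5.70955610e+01, -5.01940513e+01, -1.64196354e-04,
        8.14756961e-03,  8.42943132e-05]), 'tool_pos': array([242.62532684, 548.21048348, 230.33484209]), 'tcp_rot': array([-1.79904116e+02, -1.13142888e-02,  1.56118203e+02]), 'ft_force': array([-1.00340877,  1.02998266, -0.01582748]), 'wrist_torque': array([-0.03064333, -0.03358963,  0.05411136]), 'finger_gap': 85.46623200825879}
```

View pics/scene0.png

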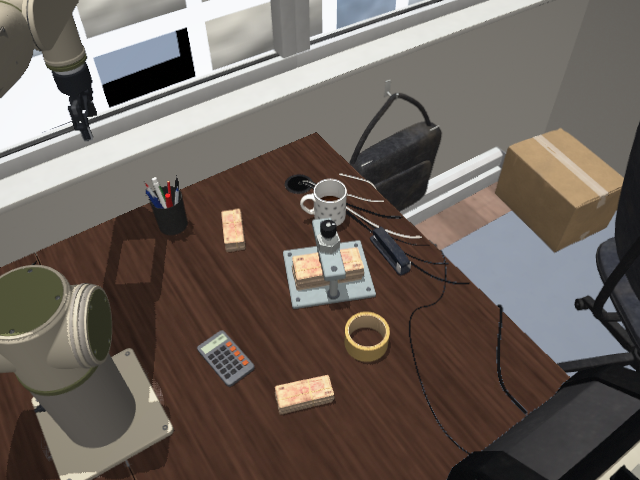

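View pics/top0.png

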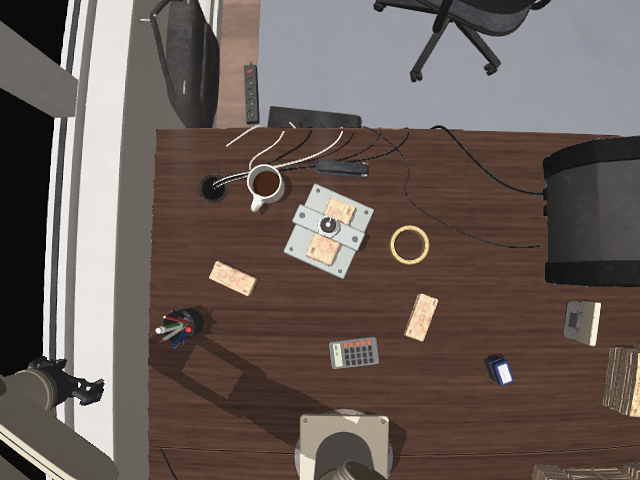

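```bash
cat > h.py <<'E'
import numpy as np, cv2
from bench import sensors, viewer
def K(s): return np.array([[s["fx"],0,s["cx"]],[0,s["fy"],s["cy"]],[0,0,1.]]), np.array([s["k1"],0,0,0,0.])
def cloud(s):
    k,d=K(s); v,u=np.mgrid[0:480,0:640]
    p=cv2.undistortPoints(np.stack([u,v],-1).reshape(-1,1,2).astype(float),k,d).reshape(480,640,2)
    z=s["z_map"][...,None].astype(float)
    c=np.concatenate([p*z,z],-1); V=np.array(s["view"])
    w=(c-V[:3,3])@V[:3,:3]; w[s["z_map"]<=0]=np.nan
    return w
def proj(s,P):
    k,d=K(s); V=np.array(s["view"]); r=cv2.Rodrigues(V[:3,:3])[0]
    return cv2.projectPoints(np.array(P,float).reshape(-1,1,3),r,V[:3,3],k,d)[0].reshape(-1,2)
def crop(s,name,u0,v0,w,h,f,pts=None):
    im=cv2.resize(s["frame"][v0:v0+h,u0:u0+w],None,fx=f,fy=f,interpolation=cv2.INTER_CUBIC)
    if pts is not None:
        for q in proj(s,pts): cv2.circle(im,(int((q[0]-u0+.5)*f),int((q[1]-v0+.5)*f)),2,(255,0,255),-1)
    cv2.imwrite(name,im)
E
python3 - <<'E'
from h import *
for n,box in(("top",(280,180,100,100)),("scene",(270,205,120,110))):
    s=viewer.snapshot(n); w=cloud(s); u0,v0,a,b=box
    q=w[v0:v0+b,u0:u0+a].reshape(-1,3); 
    for lo,hi in((9,16),(47,60),(100,110),(125,133),(165,178)):
        m=q[(q[:,2]>lo)&(q[:,2]<hi)]
        if len(m)>2:
            r=cv2.minAreaRect(m[:,:2].astype(np.float32)); print(n,lo,len(m),m.mean(0).round(1),r)
    crop(s,f"pics/{n}_c1.png",*box,6)
E
```

```text
top 9 2093 [563.1  48.7  12.7] ((577.9666748046875, 75.7922134399414), (235.0446319580078, 192.34527587890625), 67.6032485961914)
top 47 1150 [558.2  42.5  54.5] ((583.7158203125, 96.27410125732422), (186.079833984375, 152.95883178710938), 67.60084533691406)
top 100 1036 [563.1  43.6 105.9] ((564.3838500976562, 44.81233596801758), (166.04141235351562, 46.0877685546875), 66.45726013183594)
top 125 138 [560.9  44.5 130.5] ((564.1957397460938, 44.60327911376953), (49.5169563293457, 45.796566009521484), 72.52447509765625)
top 165 190 [564.1  44.6 171.8] ((563.6838989257812, 44.73562240600586), (31.918781280517578, 32.15083694458008), 46.23966979980469)
scene 9 2004 [555.3  26.8  12.2] ((622.2389526367188, 80.19406127929688), (284.2504577636719, 269.4422912597656), 66.47512817382812)
scene 47 1256 [561.2  47.9  53.4] ((596.161865234375, 46.58354187011719), (313.9853210449219, 211.45901489257812), 51.22458267211914)
scene 100 699 [549.3  19.3 105. ] ((562.4205932617188, 43.33367919921875), (170.2896728515625, 46.05299377441406), 66.922607421875)
scene 125 197 [558.7  37.  129.7] ((561.013427734375, 39.80539321899414), (42.888492584228516, 46.10112380981445), 65.48965454101562)
scene 165 165 [561.8  42.4 170.8] ((561.9649658203125, 43.252159118652344), (33.264163970947266, 31.421722412109375), 40.181453704833984)
```

View pics/top_c1.png

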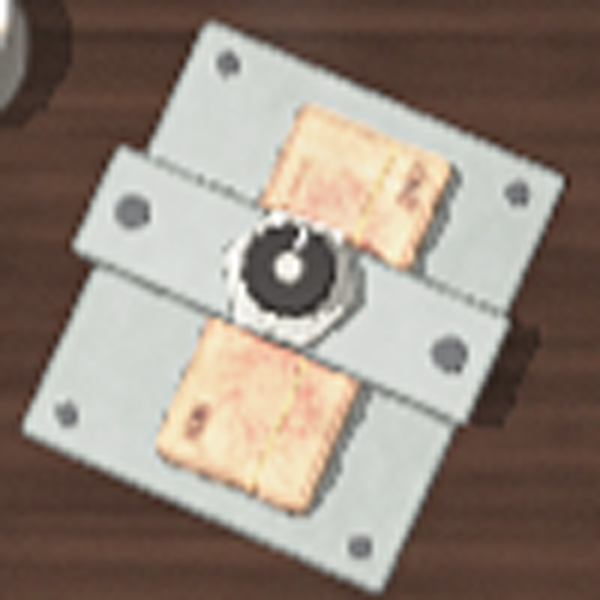

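View pics/scene_c1.png

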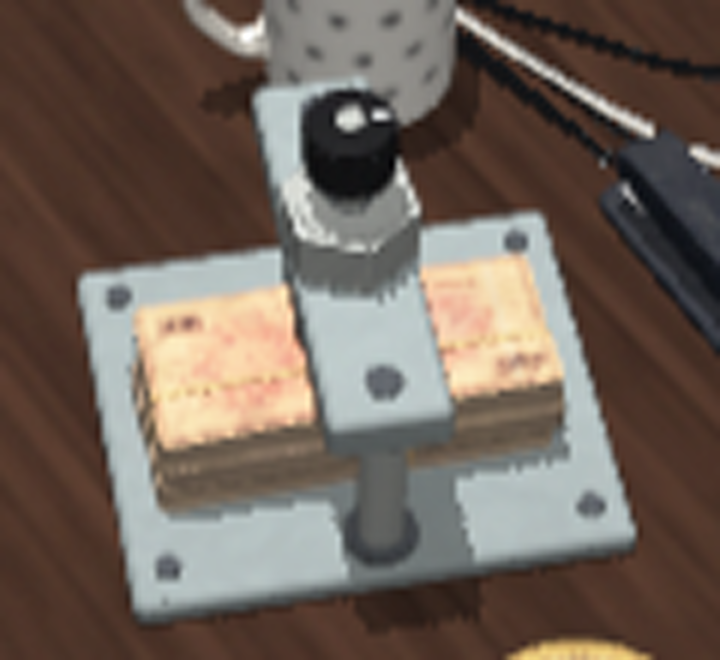

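```bash
python3 - <<'E'
from h import *
Q=[]
for n,c in(("top",(564,44.7)),("scene",(562,43.3))):
    s=viewer.snapshot(n); w=cloud(s).reshape(-1,3)
    m=w[(w[:,2]>125)&(w[:,2]<133)][:,:2]-c
    m=m[np.hypot(*m.T)<30]; best=[]
    for a in range(60):
        d=np.radians(a+60*np.arange(6)); e=(m@np.array([np.cos(d),np.sin(d)])).max(1)
        best.append((np.percentile(e,98)))
    i=np.argsort(best)[:8]; print(n,len(m),[(int(k),round(best[k],1)) for k in i], round(max(best),1))
E
```

```text
top 135 [(41, np.float64(22.8)), (43, np.float64(22.8)), (40, np.float64(22.8)), (42, np.float64(22.9)), (44, np.float64(22.9)), (39, np.float64(23.0)), (45, np.float64(23.0)), (38, np.float64(23.1))] 25.2
scene 198 [(46, np.float64(23.5)), (42, np.float64(23.5)), (43, np.float64(23.5)), (40, np.float64(23.5)), (44, np.float64(23.6)), (45, np.float64(23.6)), (34, np.float64(23.6)), (47, np.float64(23.6))] 25.1
```

The press stands alone at top px (328,225), with the screw axis near (563, 44). The nut's top face measures 130 mm and the knob's 171 mm, which matches what was given. The nut's flat normals lie at about 41° mod 60. The bundle meant is the one under the foot, seen at px (338,210) and (323,248) in the top view. The loose ones at (233,278) and (421,317) are not part of the job.

```bash
python3 -m pendant '[21,-34,2,-0.036,85,21,-34,2,-0.036,85,21,-34,2,-0.036,85,21,-34,2,-0.036,85,21,-34,2,-0.036,85,21,-34,2,-0.036,85,21,-34,2,-0.036,85,21,-34,2,-0.036,85,21,-34,2,-0.036,85,21,-34,2,-0.036,85,21,-34,2,-0.036,85,21,-34,2,-0.036,85]' 60
```

```text
time: 1.3
tool_pos: [495.0, 127.9, 254.2]
tcp_rot: [179.9, -0.1, 131.1]
ft_force: [0.4, 1.2, 0.0]
finger_gap: 85.0
```

```bash
python3 -m pendant '[24,-30,0,0,85,24,-30,0,0,85,20,-24,0,0,85,0,0,0,0,85]'; python3 - <<'E'
from bench import sensors
s=sensors.sense();print(s["tool_pos"],s["tcp_rot"],s["ft_force"],s["wrist_torque"])
E
```

```text
time: 1.63
tool_pos: [568.1, 31.7, 255.2]
tcp_rot: [179.9, 0.2, 130.5]
ft_force: [1.0, 0.6, 0.2]
finger_gap: 85.0
[568.13279982  31.67933207 255.20127979] [1.79871575e+02 1.50841978e-01 1.30528032e+02] [1.02667381 0.56147974 0.19034651] [-0.02410847  0.00719852 -0.00929946]
```

```bash
python3 -m pendant '[-5,12,-20,0.008,85,0,0,-20,0,85,0,0,-15,0,85,0,0,0,0,85,0,0,0,0,85]'; python3 - <<'E'
from h import *
for n,b in(("top",(270,165,130,110)),("scene",(250,170,150,130))):
    s=viewer.snapshot(n);crop(s,f"pics/{n}_a.png",*b,5)
s=sensors.sense();print(s["tool_pos"],s["tcp_rot"],s["ft_force"],s["wrist_torque"])
E
```

```text
time: 2.05
tool_pos: [564.7, 40.6, 199.1]
tcp_rot: [179.8, 0.2, 130.6]
ft_force: [0.1, 0.0, -0.1]
finger_gap: 84.9
[564.93469551  40.64892438 199.767722  ] [179.7664448    0.24080909 130.63536032] [0.26038219 0.16994942 0.54159227] [-0.00302863  0.0373446   0.02860084]
```

View pics/scene_a.png

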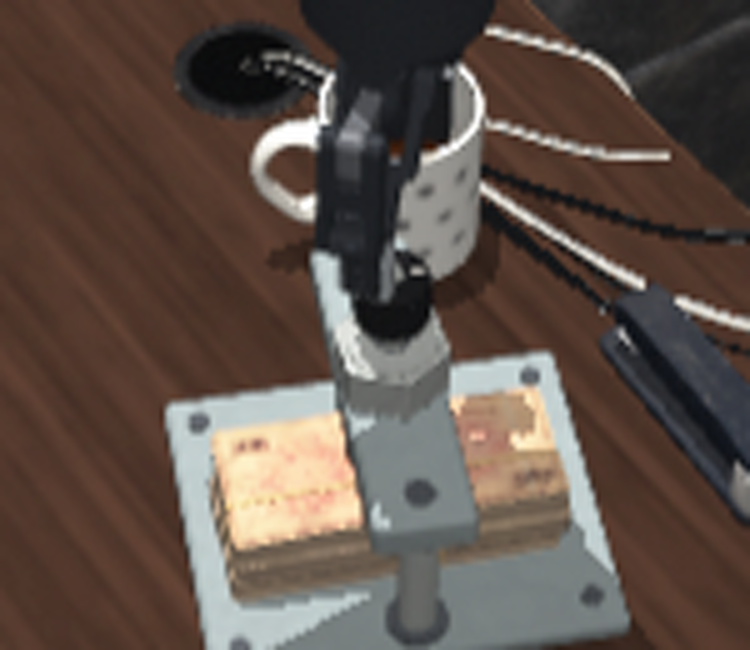

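The gripper is above the knob (crop px 395,300), with the fingers lined up fore and aft along the view. I'll centre it and go down around the knob.

```bash
python3 -m pendant '[-1.7,3.4,-20,0,85,0,0,-20,0,85,0,0,-15,0,85,0,0,0,0,85,0,0,0,0,85]'; python3 - <<'E'
from h import *
s=sensors.sense();print(s["tool_pos"],s["tcp_rot"],s["ft_force"],s["wrist_torque"])
E
```

```text
time: 2.57
tool_pos: [567.7, 45.0, 152.0]
tcp_rot: [179.2, 0.7, 130.7]
ft_force: [-0.4, 0.3, 1.0]
finger_gap: 84.9
[567.6580857   44.9620759  151.97242372] [179.21203579   0.7236832  130.69816462] [-0.374873    0.25942558  1.0079531 ] [-0.0150337   0.04370583 -0.00945663]
```

```bash
python3 -m pendant '[-4.4,-1,0,0,85,0,0,0,0,85,0,0,0,0,85]'; python3 - <<'E'
from h import *
s=sensors.sense();print(s["tool_pos"],s["tcp_rot"],s["ft_force"],s["wrist_torque"])
E
```

```text
time: 2.82
tool_pos: [564.8, 44.0, 156.3]
tcp_rot: [179.0, 0.9, 130.7]
ft_force: [0.4, 0.1, 0.3]
finger_gap: 84.9
[564.7801539   44.01232853 156.30497645] [179.00584264   0.91007755 130.7179921 ] [0.3756732  0.10964755 0.27498389] [ 0.00638472  0.00228162 -0.04302982]
```

```bash
for i in 1 2 3; do python3 -m pendant '[0,0,0,0,85]' | sed -n 2,3p; done; python3 -m pendant '[-1.5,0,-5,0,85]' | sed -n 2,3p;for i in 1 2 3; do python3 -m pendant '[0,0,0,0,85]' | sed -n 2,3p; done
```

```text
tool_pos: [565.4, 44.0, 157.6]
tcp_rot: [178.9, 1.0, 130.7]
tool_pos: [565.9, 43.9, 158.6]
tcp_rot: [178.9, 1.0, 130.7]
tool_pos: [566.2, 43.9, 159.3]
tcp_rot: [178.8, 1.1, 130.7]
tool_pos: [565.8, 43.9, 155.7]
tcp_rot: [178.7, 1.2, 130.7]
tool_pos: [565.1, 43.9, 154.6]
tcp_rot: [178.8, 1.1, 130.7]
tool_pos: [565.0, 43.9, 154.4]
tcp_rot: [178.8, 1.1, 130.7]
tool_pos: [564.7, 43.9, 154.0]
tcp_rot: [178.8, 1.1, 130.7]
```

```bash
for i in 1 2; do python3 -m pendant '[-1,0,-8,0,85,-0.5,0,-8,0,85]' | sed -n 2,4p; done;for i in 1 2 ; do python3 -m pendant '[0,0,0,0,85]' | sed -n 2,4p; done
```

```text
tool_pos: [564.4, 43.9, 138.9]
tcp_rot: [178.7, 1.2, 130.7]
ft_force: [-0.6, -0.2, -0.5]
tool_pos: [562.5, 43.8, 120.8]
tcp_rot: [178.7, 1.2, 130.7]
ft_force: [-0.7, -0.7, -1.0]
tool_pos: [560.8, 43.9, 117.9]
tcp_rot: [178.8, 1.1, 130.7]
ft_force: [-0.5, -0.2, 0.0]
tool_pos: [560.2, 43.9, 116.8]
tcp_rot: [178.9, 1.0, 130.7]
ft_force: [-0.7, -0.1, 0.1]
```

```bash
python3 -m pendant '[2,0,-3,0,85]' | sed -n 2,4p; for i in 1 2 3; do python3 -m pendant '[1,0,-1.5,0,85]' | sed -n 2,4p; done;for i in 1 2 ; do python3 -m pendant '[0,0,0,0,85]' | sed -n 2,4p; done
```

```text
tool_pos: [562.0, 43.9, 113.7]
tcp_rot: [178.9, 1.0, 130.7]
ft_force: [-0.0, -0.6, 0.3]
tool_pos: [563.1, 43.9, 111.8]
tcp_rot: [178.9, 1.0, 130.7]
ft_force: [-0.6, 0.6, 0.5]
tool_pos: [564.4, 43.9, 110.4]
tcp_rot: [178.9, 1.0, 130.7]
ft_force: [-0.2, -0.1, 0.0]
tool_pos: [565.7, 43.9, 108.9]
tcp_rot: [178.9, 1.0, 130.7]
ft_force: [-0.3, -0.0, 0.6]
tool_pos: [566.0, 43.9, 108.8]
tcp_rot: [178.9, 1.0, 130.7]
ft_force: [-0.2, 0.2, -0.1]
tool_pos: [566.2, 43.9, 108.9]
tcp_rot: [178.9, 1.0, 130.7]
ft_force: [1.2, -0.1, 0.1]
```

```bash
python3 -m pendant '[-2,0,-0.8,0,85]' | sed -n 2,4p;python3 -m pendant '[-1,0,0,0,75,0,0,0,0,65]' 25| sed -n 2,4p; for i in 1 2 3 4 5; do python3 -m pendant '[0,0,0,0,30]' 25| sed -n 2,5p; done
```

```text
tool_pos: [564.7, 43.9, 108.5]
tcp_rot: [178.8, 1.0, 130.7]
ft_force: [-0.1, 0.1, 0.1]
tool_pos: [563.4, 43.9, 108.6]
tcp_rot: [178.8, 1.0, 130.7]
ft_force: [0.3, -0.5, 1.1]
tool_pos: [563.3, 43.8, 108.7]
tcp_rot: [178.8, 1.1, 130.7]
ft_force: [0.5, -0.4, -0.8]
finger_gap: 54.4
tool_pos: [564.4, 44.8, 109.5]
tcp_rot: [178.7, 1.1, 130.7]
ft_force: [0.0, -1.0, -5.0]
finger_gap: 45.2
tool_pos: [564.4, 44.8, 109.5]
tcp_rot: [178.7, 1.1, 130.7]
ft_force: [0.2, -3.4, -3.6]
finger_gap: 45.6
tool_pos: [564.3, 44.8, 109.4]
tcp_rot: [178.7, 1.1, 130.8]
ft_force: [1.7, 0.1, -1.4]
finger_gap: 45.4
tool_pos: [564.4, 44.8, 109.4]
tcp_rot: [178.7, 1.1, 130.8]
ft_force: [1.5, 1.2, -0.3]
finger_gap: 45.7
```

Gap 45.6 mm, so it is seated on the flats (46 nominal). I'll firm up the grip and loosen anticlockwise.

```bash
cat > r.sh <<'E'
python3 - <<'P'
from bench import sensors
import numpy as np
s=sensors.sense();print("t %.2f"%s["time"],s["tool_pos"].round(1),s["tcp_rot"].round(1),"F",s["ft_force"].round(1),"M",s["wrist_torque"].round(3),"g %.1f"%s["finger_gap"],"q6 %.1f"%s["joint_pos"][5])
P
E
chmod +x r.sh
python3 -m pendant '[0,0,0,0,30,0,0,0,0,30]' 70 >/dev/null;./r.sh; for i in 1 2 3 ; do python3 -m pendant '[0,0,0,0.05,30]' >/dev/null; ./r.sh; done
```

```text
t 5.23 [564.4  44.8 109.7] [178.7   1.1 130.8] F [ 2.   1.5 -1. ] M [-0.11   0.067  0.234] g 44.9 q6 -41.5
t 5.32 [564.3  44.8 109.7] [178.7   1.1 133.6] F [-0.1  0.8 -0. ] M [-0.119  0.247 -0.099] g 44.5 q6 -44.4
t 5.40 [564.3  44.8 109.7] [178.7   1.1 136.5] F [0.2 0.7 0.2] M [-0.183  0.188 -0.168] g 44.9 q6 -47.4
t 5.48 [564.2  44.8 109.7] [178.7   1.1 139.5] F [0.5 1.2 0. ] M [-0.113  0.261 -0.093] g 44.9 q6 -50.5
```

```bash
for i in 1 2 3 ; do python3 -m pendant '[0,0,0,0.06,30,0,0,0,0.06,30,0,0,0,0.06,30,0,0,0,0.06,30,0,0,0,0.06,30]' >/dev/null; ./r.sh; done
```

```text
t 5.90 [564.1  44.6 109.7] [178.7   1.1 157.4] F [0.6 1.7 0.7] M [-0.181  0.116 -0.213] g 44.5 q6 -68.9
t 6.32 [564.   44.4 109.7] [178.7   1.1 175.3] F [0.  1.7 0.2] M [-0.266  0.038 -0.163] g 44.4 q6 -87.2
t 6.73 [563.9  44.2 109.7] [ 178.7    1.1 -166.7] F [-0.4  0.5  0.8] M [-0.344 -0.08  -0.285] g 44.4 q6 -105.5
```

```bash
python3 -m pendant '[0,0,0,0.06,30,0,0,0,0.02,30,0,0,0,0,30]' >/dev/null; ./r.sh; python3 -m pendant '[0,0,0,0,48,0,0,0,0,56,0,0,0,0,70,0,0,0,0,70]' >/dev/null; ./r.sh; python3 -m pendant '[0,0,3,0,70,0,0,5,0,70,0,0,5,0,70,0,0,5,0,70,0,0,5,0,70,0,0,5,0,70,0,0,0,0,70]' >/dev/null; ./r.sh
```

```text
t 6.98 [563.9  44.1 109.7] [ 178.6    1.1 -161.9] F [-0.9  0.7  0.4] M [-0.234 -0.068  0.081] g 44.7 q6 -110.4
t 7.32 [563.5  44.  109.2] [ 178.6    1.  -162.2] F [ 0.4  0.1 -0.2] M [ 0.031  0.091 -0.017] g 70.1 q6 -110.1
t 7.90 [564.1  43.9 141.4] [ 178.7    1.1 -162.2] F [0.2 0.4 0.1] M [-0.001 -0.011 -0.032] g 69.7 q6 -109.9
```

```bash
python3 -m pendant '[0,0,2,0.1,70,0,0,2,0.1,70,0,0,0,0.1,70,0,0,0,0.1,70,0,0,0,0.08,70,0,0,0,0,70]' >/dev/null; ./r.sh; python3 - <<'E'
from h import *
s=viewer.snapshot("scene");crop(s,"pics/scene_b.png",280,190,100,80,8)
a=264
w=cloud(s).reshape(-1,3); m=w[(w[:,2]>127)&(w[:,2]<132)][:,:2]-(562,43.3); m=m[np.hypot(*m.T)<30]
b=[]
for a in range(60):
    d=np.radians(a+60*np.arange(6)); b.append(np.percentile((m@np.array([np.cos(d),np.sin(d)])).max(1),97))
print(len(m),[(int(k),round(b[k],1)) for k in np.argsort(b)[:8]])
E
```

```text
t 8.40 [565.   43.9 147.6] [ 178.8    1.2 -133.5] F [ 0.4  0.2 -0.1] M [ 0.016  0.008 -0.006] g 70.2 q6 -138.8
168 [(51, np.float64(23.2)), (52, np.float64(23.2)), (43, np.float64(23.3)), (49, np.float64(23.3)), (50, np.float64(23.3)), (42, np.float64(23.3)), (46, np.float64(23.3)), (44, np.float64(23.3))]
```

View pics/scene_b.png

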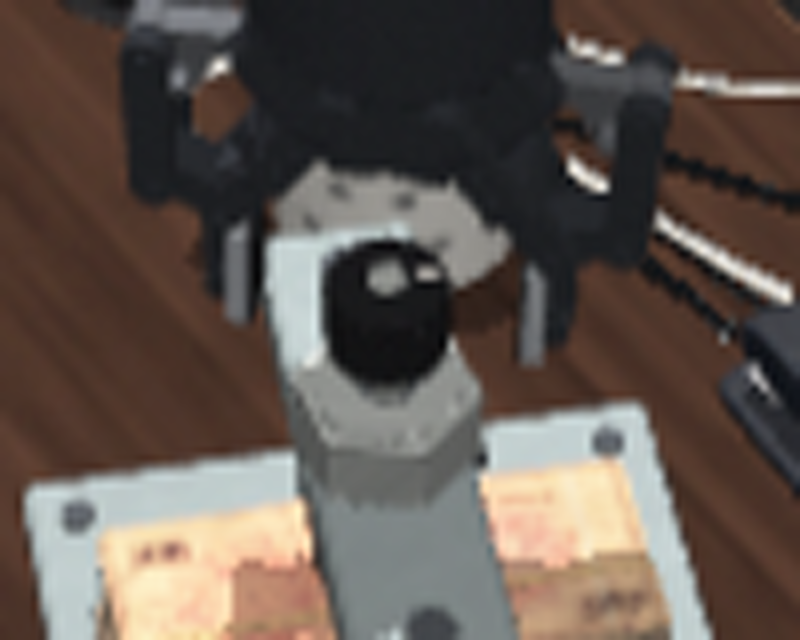

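The nut has visibly turned, with its front flat now square to the camera near crop px (385,480). The knob (390,310) is centred between the fingers (240 and 530). Next I'll grip the knob.

```bash
python3 -m pendant '[-0.5,0.3,-2,0,70,-0.5,0.2,-2,0,60,0,0,0,0,50,0,0,0,0,42]' 25>/dev/null; ./r.sh; for i in 1 2 3 ; do python3 -m pendant '[0,0,0,0,20]' >/dev/null; ./r.sh; done
```

```text
time: 8.78
tool_pos: [563.8, 44.5, 143.0]
tcp_rot: [178.7, 1.2, -134.3]
ft_force: [0.5, 0.3, 0.2]
finger_gap: 42.2
t 8.78 [563.8  44.5 143. ] [ 178.7    1.2 -134.3] F [0.5 0.3 0.2] M [-0.018 -0.015  0.023] g 42.2 q6 -138.0
t 8.87 [564.1  44.2 143.2] [ 178.8    1.2 -134.3] F [ 0.5 -4.9  9.2] M [-0.846 -0.466  0.031] g 32.4 q6 -137.9
t 8.95 [564.1  44.  143.3] [ 178.8    1.2 -134.3] F [-1.2  0.2  0.8] M [-0.176 -0.019  0.12 ] g 32.4 q6 -137.9
t 9.03 [564.2  44.  143.4] [ 178.8    1.2 -134.3] F [-0.4  0.2 -0.7] M [-0.13  -0.158  0.093] g 32.1 q6 -137.9
```

```bash
python3 -m pendant '[0,0,0,0,20,0,0,0,0,20,0,0,0,0,20]' 80 >/dev/null; ./r.sh; python3 -m pendant '[0,0,0,0,20]' >/dev/null; ./r.sh
```

```text
t 9.28 [564.1  44.  143.4] [ 178.8    1.2 -134.4] F [ 1.1 -0.6  0.4] M [-0.289 -0.167  0.079] g 31.8 q6 -137.9
t 9.37 [564.1  44.  143.4] [ 178.8    1.2 -134.4] F [ 0.4 -0.6 -0. ] M [-0.188 -0.079  0.071] g 32.1 q6 -137.9
```

```bash
for i in 1 2 3 4 5 6; do python3 -m pendant '[0,0,-0.18,-0.06,20]' >/dev/null; ./r.sh; done
```

```text
t 9.45 [564.1  44.1 143.2] [ 178.8    1.2 -137.7] F [-0.6 -0.9  0.4] M [-0.241 -0.106  0.266] g 32.1 q6 -134.5
t 9.53 [564.1  44.1 143.1] [ 178.8    1.2 -141.3] F [-0.9 -0.2 -0.3] M [-0.216 -0.066  0.216] g 32.4 q6 -130.9
t 9.62 [564.1  44.1 142.9] [ 178.8    1.2 -144.9] F [-0.1 -0.2  1. ] M [-0.227 -0.156  0.178] g 31.7 q6 -127.3
t 9.70 [564.1  44.2 142.7] [ 178.8    1.2 -148.5] F [-0.2 -0.5  0.2] M [-0.299 -0.124  0.195] g 31.9 q6 -123.7
t 9.78 [564.1  44.2 142.5] [ 178.8    1.2 -152.1] F [ 0.2 -0.1  0.6] M [-0.236 -0.141  0.227] g 32.4 q6 -120.0
t 9.87 [564.1  44.2 142.3] [ 178.8    1.2 -155.7] F [-0.3  0.3 -0. ] M [-0.285 -0.102  0.269] g 32.1 q6 -116.4
```

```bash
cat > r2.sh <<'E'
python3 - <<'P'
from bench import sensors
import numpy as np
s=sensors.sense(); y=s["tcp_rot"][2]%360; a=np.radians(225.6-y)
open("log.txt","a").write("%.4f %.4f %.2f %.2f\n"%(a,s["wrist_torque"][2],s["tool_pos"][2],s["ft_force"][2]))
print("a %.3f Mz %.3f z %.1f xy %.1f %.1f F"%(a,s["wrist_torque"][2],s["tool_pos"][2],*s["tool_pos"][:2]),s["ft_force"].round(1),"g %.1f t %.2f"%(s["finger_gap"],s["time"]))
P
E
chmod +x r2.sh
cat > log.txt <<'E'
0.0576 0.266 0 0
0.120 0.216 0 0
0.183 0.178 0 0
0.246 0.195 0 0
0.309 0.227 0 0
0.372 0.269 0 0
E
for i in 1 2 3 4 5 6 7 8 9 10; do python3 -m pendant '[0,0,-0.12,-0.04,20]' >/dev/null; ./r2.sh; done
```

```text
a 0.415 Mz 0.283 z 142.2 xy 564.1 44.2 F [-0.3 -0.8  0. ] g 31.9 t 9.95
a 0.457 Mz 0.253 z 142.1 xy 564.1 44.3 F [-0.  -0.2  0.5] g 31.7 t 10.03
a 0.499 Mz 0.200 z 141.9 xy 564.2 44.3 F [-0.7 -0.3  1.2] g 32.0 t 10.12
a 0.540 Mz 0.215 z 141.8 xy 564.1 44.3 F [ 0.6 -0.6  0.6] g 32.2 t 10.20
a 0.582 Mz 0.220 z 141.6 xy 564.1 44.3 F [0.9 0.4 0.9] g 32.0 t 10.28
a 0.624 Mz 0.204 z 141.5 xy 564.1 44.3 F [ 0.6 -0.2  0.5] g 31.5 t 10.37
a 0.666 Mz 0.204 z 141.4 xy 564.2 44.4 F [ 0.4 -0.1  0.2] g 31.8 t 10.45
a 0.708 Mz 0.226 z 141.3 xy 564.1 44.4 F [0.5 0.2 0.5] g 32.2 t 10.53
a 0.750 Mz 0.232 z 141.2 xy 564.2 44.4 F [ 0.4 -1.3  0.8] g 31.6 t 10.62
a 0.792 Mz 0.249 z 141.1 xy 564.2 44.4 F [0.1 0.8 0.6] g 31.9 t 10.70
```

Free so far. I'll carry on.

```bash
for i in 1 2 3 4 5 6 7 8 9 10; do python3 -m pendant '[0,0,-0.14,-0.04,20]' >/dev/null; ./r2.sh; done
```

```text
a 0.833 Mz 0.217 z 140.9 xy 564.2 44.4 F [-0.3 -0.3  0.4] g 32.2 t 10.78
a 0.875 Mz 0.269 z 140.8 xy 564.2 44.5 F [ 0.5 -0.3 -0.2] g 32.0 t 10.87
a 0.917 Mz 0.206 z 140.7 xy 564.2 44.5 F [-1.   0.1  0.1] g 32.0 t 10.95
a 0.959 Mz 0.307 z 140.6 xy 564.2 44.5 F [-0.7 -0.7 -0.3] g 32.0 t 11.03
a 1.001 Mz 0.294 z 140.5 xy 564.2 44.5 F [-0.1 -0.1 -0.3] g 32.0 t 11.12
a 1.042 Mz 0.281 z 140.4 xy 564.3 44.5 F [ 0.8 -0.3  0.3] g 32.2 t 11.20
a 1.084 Mz 0.266 z 140.3 xy 564.3 44.5 F [-0.1 -1.1  0.6] g 31.8 t 11.28
a 1.126 Mz 0.354 z 140.2 xy 564.3 44.6 F [0.5 0.1 0. ] g 31.9 t 11.37
a 1.168 Mz 0.329 z 140.0 xy 564.3 44.6 F [-0.  -0.2 -0.2] g 31.8 t 11.45
a 1.209 Mz 0.350 z 140.0 xy 564.4 44.6 F [ 0.4 -0.5  0.1] g 31.7 t 11.53
```

```bash
cat > fit.py <<'E'
import numpy as np
from scipy.optimize import curve_fit
d=np.loadtxt("log.txt");a,m=d[:,0],d[:,1]
f=lambda x,b,t:b+0.27*np.maximum(x-t,0)
p,c=curve_fit(f,a,m,[.23,.9]);print("base,touch",p.round(3),np.sqrt(np.diag(c)).round(3),"force now",90*(a[-1]-p[1]),"target a",p[1]+.5)
g=lambda x,b,t,s:b+s*np.maximum(x-t,0)
try:
    p,c=curve_fit(g,a,m,[.23,.9,.27]);print("free slope",p.round(3),np.sqrt(np.diag(c)).round(3),"F",p[2]*(a[-1]-p[1])/.003)
except Exception as e: print(e)
E
python3 fit.py
```

```text
base,touch [0.227 0.8  ] [0.007 0.045] force now 36.83924998055231 target a 1.3000750002160855
free slope [0.227 0.833 0.319] [0.008 0.061 0.08 ] F 39.97823465830157
```

```bash
for i in 1 2 3; do python3 -m pendant '[0,0,-0.08,-0.025,20]' >/dev/null; ./r2.sh; done; python3 fit.py; for i in 1 2 3 4; do python3 -m pendant '[0,0,0,0,20]' >/dev/null; ./r.sh; done
```

```text
a 1.236 Mz 0.353 z 139.9 xy 564.3 44.6 F [1.2 0.2 0.6] g 32.4 t 11.62
a 1.262 Mz 0.351 z 139.8 xy 564.3 44.6 F [ 0.4 -0.4  1.3] g 31.9 t 11.70
a 1.288 Mz 0.351 z 139.7 xy 564.3 44.6 F [-0.6 -0.5 -0. ] g 32.0 t 11.78
base,touch [0.227 0.801] [0.007 0.039] force now 43.90731403690836 target a 1.3005409551454625
free slope [0.227 0.823 0.294] [0.007 0.059 0.054] F 45.59277384178106
t 11.87 [564.3  44.6 139.7] [178.9   1.2 151.7] F [ 0.5 -0.2  0.2] M [-0.215  0.032  0.124] g 32.1 q6 -62.7
t 11.95 [564.3  44.6 139.7] [178.9   1.2 151.8] F [-0.3 -0.3  0.8] M [-0.251  0.012  0.078] g 32.2 q6 -62.8
t 12.03 [564.4  44.6 139.7] [178.9   1.2 151.8] F [0.6 0.1 0.8] M [-0.177  0.05   0.112] g 32.0 q6 -62.8
t 12.12 [564.3  44.6 139.7] [178.9   1.2 151.8] F [ 1.  -1.   0.2] M [-0.22   0.004  0.03 ] g 32.2 q6 -62.9
```

```bash
python3 -m pendant '[0,0,0,0,36,0,0,0,0,45,0,0,0,0,60,0,0,0,0,70,0,0,0,0,75]' >/dev/null; ./r.sh; python3 -m pendant '[0,0,-2,-0.08,75,0,0,-3,-0.08,75,0,0,-3,-0.08,75,0,0,-3,0,75,0,0,-3,0,75]' >/dev/null; ./r.sh
```

```text
t 12.53 [563.9  44.9 139.3] [178.9   1.2 151.9] F [-0.3 -0.3 -0.5] M [ 0.025  0.03  -0.018] g 75.0 q6 -62.9
t 12.95 [564.9  45.1 126.1] [178.8   1.3 137.7] F [ 1.1 -0.2  0.8] M [-0.018  0.046 -0.027] g 75.1 q6 -48.4
```

```bash
python3 -m pendant '[-0.3,-0.2,-3,0,75,-0.3,-0.2,-3,0,75,0,0,-3,0,75,0,0,-3,0,75]' >/dev/null; ./r.sh; python3 -m pendant '[0,0,-2,0.007,75,0,0,-1,0,75,0,0,0,0,75]' >/dev/null; ./r.sh
```

```text
t 13.28 [564.2  44.6 112.9] [178.8   1.3 138.1] F [ 0.8 -0.2  0.2] M [ 0.019 -0.029  0.018] g 75.2 q6 -48.8
t 13.53 [563.6  44.5 108.4] [178.9   1.2 138.6] F [ 0.  -0.5  0.6] M [-0.018  0.047  0.016] g 75.1 q6 -49.4
```

```bash
python3 -m pendant '[0.3,0,0.5,0,65,0,0,0,0,56,0,0,0,0,50,0,0,0,0,30,0,0,0,0,30]' 30 >/dev/null; ./r.sh; python3 -m pendant '[0,0,0,0,30,0,0,0,0,30]' 80 >/dev/null; ./r.sh; for i in 1 2 3; do python3 -m pendant '[0,0,0,-0.06,30]' >/dev/null; ./r.sh; done
```

```text
t 13.95 [564.3  44.8 109.5] [178.8   1.2 138.6] F [ 0.9 -0.4 -2.4] M [-0.126 -0.067  0.108] g 45.2 q6 -49.4
t 14.12 [564.3  44.8 109.8] [178.8   1.2 138.7] F [ 0.6 -0.1 -1.5] M [-0.007  0.046  0.125] g 44.6 q6 -49.4
t 14.20 [564.3  44.8 109.8] [178.8   1.2 135.3] F [ 0.   0.9 -0.2] M [ 0.022 -0.036  0.279] g 44.7 q6 -45.9
t 14.28 [564.4  44.8 109.8] [178.8   1.2 131.7] F [0.6 1.2 0.3] M [0.049 0.07  0.204] g 44.3 q6 -42.3
t 14.37 [564.4  44.8 109.8] [178.8   1.2 128.1] F [0.7 0.2 0.2] M [-0.009  0.086  0.204] g 44.4 q6 -38.6
```

```bash
python3 -m pendant '[0,0,0,-0.06,30,0,0,0,-0.06,30,0,0,0,-0.06,30,0,0,0,-0.06,30,0,0,0,-0.06,30,0,0,0,-0.06,30,0,0,0,-0.06,30]' >/dev/null; ./r.sh; python3 -m pendant '[0,0,0,-0.06,30,0,0,0,-0.06,30,0,0,0,-0.06,30,0,0,0,-0.06,30,0,0,0,-0.06,30]' >/dev/null; ./r.sh; for i in 1 2 3 4 ; do python3 -m pendant '[0,0,0,-0.03,30]' >/dev/null; ./r.sh; done
```

```text
t 14.95 [564.7  44.9 109.8] [178.8   1.3 102.9] F [-0.2 -0.6  0.4] M [0.05  0.113 0.306] g 44.2 q6 -12.6
t 15.37 [564.9  44.8 109.8] [178.7   1.3  84.9] F [-0.4 -0.2  0.5] M [0.054 0.172 0.27 ] g 44.3 q6 5.8
t 15.45 [564.9  44.8 109.8] [178.7   1.3  83. ] F [-0.5 -0.8  0. ] M [0.041 0.2   0.254] g 44.5 q6 7.7
t 15.53 [564.9  44.8 109.8] [178.7   1.3  81.2] F [0.6 1.  1.1] M [0.106 0.14  0.301] g 44.8 q6 9.6
t 15.62 [565.   44.7 109.8] [178.7   1.3  79.4] F [0.5 0.1 0.6] M [0.047 0.152 0.323] g 44.2 q6 11.4
t 15.70 [565.   44.7 109.8] [178.7   1.3  77.6] F [-0.7  0.8 -0.2] M [0.109 0.178 0.312] g 43.9 q6 13.2
```

```bash
for i in 1 2 3 4 5 6; do python3 -m pendant '[0,0,0,-0.025,30]' >/dev/null; ./r.sh; done
```

```text
t 15.78 [565.   44.7 109.8] [178.7   1.3  76.1] F [-0.2  0.6 -0.3] M [0.101 0.142 0.36 ] g 44.1 q6 14.8
t 15.87 [565.   44.7 109.8] [178.7   1.3  74.6] F [-0.7 -0.1  0.6] M [0.113 0.158 0.303] g 44.0 q6 16.3
t 15.95 [565.1  44.7 109.8] [178.7   1.3  73.1] F [-0.9  0.   0.5] M [0.122 0.233 0.329] g 44.2 q6 17.8
t 16.03 [565.1  44.7 109.8] [178.7   1.3  71.6] F [-0.1  0.3  0. ] M [0.118 0.193 0.343] g 44.1 q6 19.3
t 16.12 [565.1  44.7 109.8] [178.7   1.3  70.1] F [-1.2 -0.   0.8] M [0.1   0.167 0.348] g 44.2 q6 20.8
t 16.20 [565.1  44.7 109.8] [178.7   1.3  68.6] F [ 0.9 -0.1  0.2] M [0.09  0.187 0.365] g 44.2 q6 22.3
```

```bash
for i in 1 2 3 4; do python3 -m pendant '[0,0,0,-0.02,30]' >/dev/null; ./r.sh; done
```

```text
t 16.28 [565.1  44.6 109.8] [178.7   1.3  67.4] F [-0.1 -0.1  1.6] M [0.116 0.178 0.319] g 44.1 q6 23.6
t 16.37 [565.1  44.6 109.8] [178.7   1.3  66.2] F [-0.5  0.2  0.4] M [0.081 0.189 0.381] g 44.3 q6 24.8
t 16.45 [565.1  44.6 109.8] [178.7   1.3  64.9] F [-0.8 -0.6  1.5] M [0.092 0.131 0.412] g 44.1 q6 26.0
t 16.53 [565.1  44.6 109.8] [178.7   1.4  63.8] F [-0.2  0.7  0.9] M [-0.021  0.296  3.52 ] g 44.2 q6 27.2
```

It reached the dead stop: torque jumped from 0.4 to 3.5 N m. I'll let go and retreat upward.

```bash
python3 -m pendant '[0,0,0,0,30,0,0,0,0,30]' >/dev/null; ./r.sh; python3 -m pendant '[0,0,0,0,48,0,0,0,0,58,0,0,0,0,70,0,0,0,0,80]' >/dev/null; ./r.sh;  python3 -m pendant '[0,0,4,0,80,0,0,6,0,80,0,0,8,0,80,0,0,10,0,80,0,0,12,0,80,0,0,12,0,80,0,0,14,0,80,0,0,14,0,80,0,0,14,0,80,0,0,14,0,80,0,0,5,0,80,0,0,0,0,80]' >/dev/null; ./r.sh
```

```text
t 16.70 [565.1  44.6 109.8] [178.7   1.5  64. ] F [-0.1 -1.3  0.1] M [-0.048  0.215  2.706] g 44.3 q6 27.1
t 17.03 [565.   44.8 109.4] [178.7   1.4  63.7] F [ 0.1 -0.1 -0.5] M [0.008 0.03  0.029] g 79.1 q6 27.3
t 18.03 [566.4  44.4 240.5] [178.3   1.1  63.6] F [ 0.7 -0.2 -0.3] M [0.07  0.033 0.003] g 79.8 q6 26.9
```

```bash
python3 -m pendant '[-5,20,5,0,80,-8,30,5,0,80,-8,35,3,0,80,-8,35,0,0,80,-8,35,0,0,80,-8,35,0,0,80,-4,20,0,0,80,0,0,0,0,80,0,0,0,0,80,0,0,0,0,80,0,0,0,0,80]' >/dev/null; ./r.sh; python3 - <<'E'
from h import *
for n,b,c in(("top",(280,180,100,100),(564,44.7)),("scene",(270,205,120,110),(562,43.3))):
    s=viewer.snapshot(n);crop(s,f"pics/{n}_z.png",*b,6)
    w=cloud(s).reshape(-1,3); k=w[np.hypot(w[:,0]-c[0],w[:,1]-c[1])<14]; print(n,"knob top",np.nanmedian(k[:,2]))
    m=w[(w[:,2]>125)&(w[:,2]<133)][:,:2]-c; m=m[np.hypot(*m.T)<30];bb=[]
    for a in range(60):
        d=np.radians(a+60*np.arange(6)); bb.append(np.percentile((m@np.array([np.cos(d),np.sin(d)])).max(1),98))
    print(len(m),[(int(k),round(bb[k],1)) for k in np.argsort(bb)[:6]])
    q=w[(w[:,2]>47)&(w[:,2]<60)&(np.hypot(w[:,0]-c[0],w[:,1]-c[1])<85)]; print(cv2.minAreaRect(q[:,:2].astype(np.float32)))
E
```

```text
t 18.95 [513.  260.1 252.4] [178.2   1.3  63.3] F [-0.3 -0.1 -0.4] M [ 0.004 -0.018  0.038] g 79.6 q6 49.8
top knob top 168.62125459065143
141 [(34, np.float64(22.9)), (35, np.float64(22.9)), (33, np.float64(23.0)), (36, np.float64(23.0)), (37, np.float64(23.0)), (38, np.float64(23.1))]
((560.6786499023438, 40.50385284423828), (65.17310333251953, 152.95755004882812), 67.52853393554688)
scene knob top 165.6117938683105
188 [(33, np.float64(23.5)), (32, np.float64(23.5)), (36, np.float64(23.6)), (34, np.float64(23.6)), (37, np.float64(23.6)), (35, np.float64(23.7))]
((552.4172973632812, 23.142776489257812), (106.68966674804688, 152.92892456054688), 67.09780883789062)
```

View pics/top_z.png

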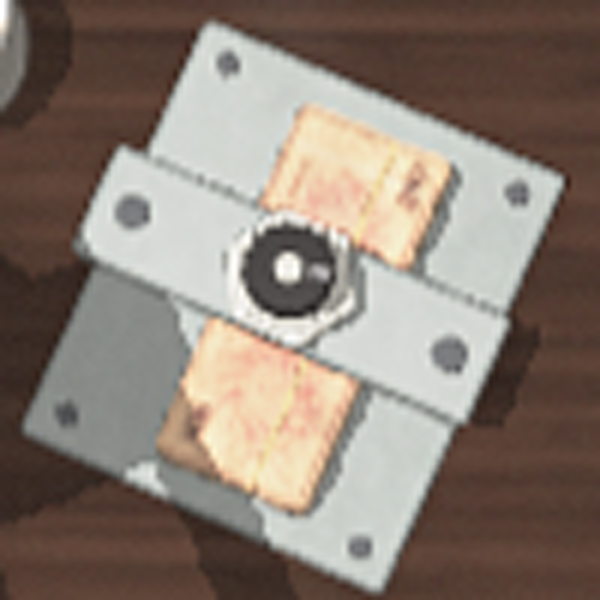

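View pics/scene_z.png

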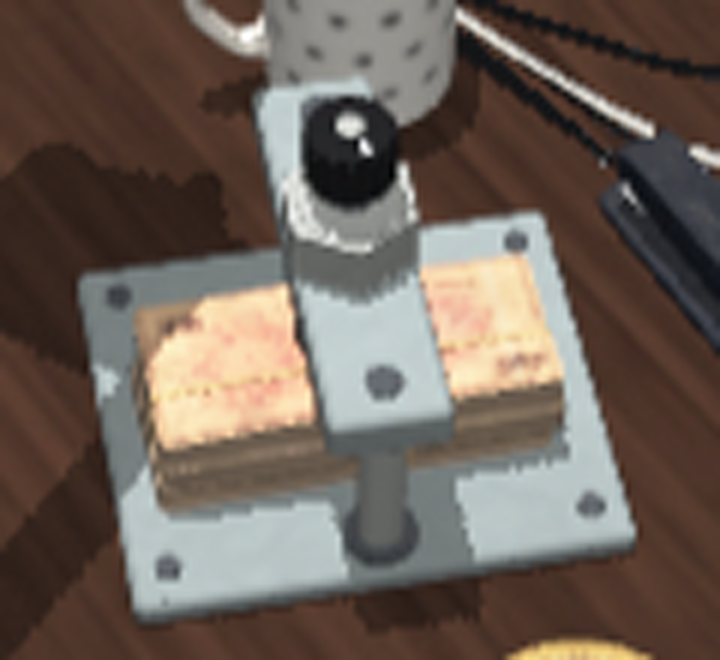

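The nut is back at 35° (tight) and the bundle has not moved. The knob's pointer went from crop px (300,235) to (320,272). I'll measure that turn properly before handing in.

```bash
python3 - <<'E'
from h import *
from scipy.optimize import least_squares
# rectify knob top discs from saved+live frames onto metric grid, polar profile
def prof(n,img,s,c,z,tag):
    g=np.arange(-20,20.01,0.25); X,Y=np.meshgrid(g,-g)
    P=np.stack([X+c[0],Y+c[1],np.full_like(X,z)],-1)
    q=proj(s,P).reshape(X.shape+(2,)).astype(np.float32)
    im=cv2.remap(img,q[...,0],q[...,1],cv2.INTER_CUBIC)
    gr=im.mean(-1); m=(np.hypot(X,Y)>6.5)&(np.hypot(X,Y)<14)
    w=np.clip(gr-90,0,None)*m; x,y=(w*X).sum()/w.sum(),(w*Y).sum()/w.sum()
    print(n,tag,"pointer",round(x,1),round(y,1),round(np.degrees(np.arctan2(y,x)),1),w.sum())
    return cv2.resize(im,None,fx=2,fy=2)
out=[]
for n,c in(("top",(563.7,44.7)),("scene",(562,43.3))):
    s=viewer.snapshot(n); a=cv2.imread(f"pics/{n}0.png")
    out.append(np.hstack([prof(n,a,s,c,171,"before"),prof(n,s["frame"],s,c,167.1,"after")]))
cv2.imwrite("pics/knob.png",np.vstack(out))
E
```

```text
top before pointer 9.5 -4.5 -25.5 44671.0
top after pointer -1.3 -10.9 -97.1 34300.333333333336
scene before pointer 8.6 1.7 11.2 61673.333333333336
scene after pointer 2.7 -2.1 -38.2 72712.0
```

View pics/knob.png

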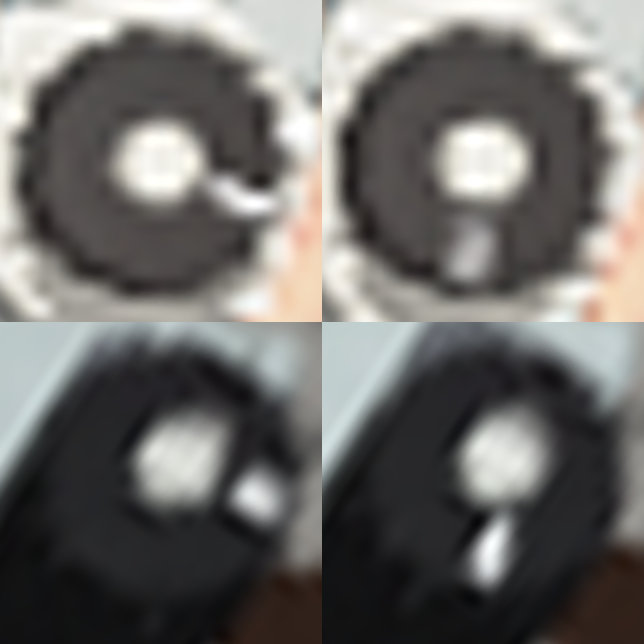

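The top view gives a knob turn of about 72°, against 74° commanded. So tightening the nut did not drag the screw, and the force stays near 44 N. I'm handing in.

```bash
./r.sh; python3 -c "
from bench import job; print(job.hand_in())"
```

```text
t 19.15 [513.3 260.  252.7] [178.2   1.2  63.3] F [ 0.3  0.1 -0.1] M [0.05  0.036 0.041] g 79.9 q6 49.8
the job is handed in; nothing more can be done
None
```

I loosened the lock nut, screwed the foot down onto the bundle to about 44 N, turned the nut back to its stop and handed the job in at 19 s. No verdict was reported.

- **Nut loosened:** I turned it about 1.17 rad anticlockwise with the foot still clear. The grip stayed on the flats the whole way.
- **Knob:** I turned it 1.29 rad clockwise. A fit to the torque readings puts the touch at about 0.80–0.82 rad and the final force at 44–46 N, give or take a few newtons. That force is inferred from torque and angle, not measured directly.
- **Nut tightened:** I turned it clockwise until the torque rose from about 0.4 to 3.5 N m at the dead stop. In the pictures its flats lie at 33–36°, which is the tight position.

**Last checks:**
- **Knob turn:** the top picture shows the knob turned about 72° against 74° commanded, so tightening did not carry the screw along.
- **Scene-camera knob angle:** my automatic reading from that camera (about 49°) disagreed. It was spoiled by the white centre cap and I did not use it.
- **Knob height:** the knob top read 168.6 mm (top camera) and 165.6 mm (scene camera), either side of the expected 167.1 mm.
- **Surroundings:** the bundle looks unmoved in both pictures. So do the parts of the mug, tape and stapler that show in the crops; I judged those by eye only.
- **Arm:** the gripper is open, about 220 mm from the press, and touching nothing.

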